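# Seat a brake pad between the spring clips of a caliper half

## Task

Fit the new brake pad, the one with the thick lining, into the floating caliper half on its guide pins: lining up, slide its two ears down into the slots between the spring legs and press it home until it sits flat on the seat with all four legs snapped back in over the ears, then let go. Nobody has measured how high the caliper stands on its pins, so work by feel: press firmly past the clips but stop when it bottoms, never force or slam it, nor lean on the caliper with the gripper. Leave the worn pad, the wrench and the grease tin where they are.

Things in the scene. Friction and masses are not known exactly. Their poses are not given: they have to be found in the camera images.
- new_pad: New brake pad, about 0.24 kg, lying lining up on the bench. Dark steel backplate 44 (x) x 80 (y) x 6 mm, in the middle of each short end an ear 14 (x) x 12 (y) x 6 mm, 104 mm over both; on it a grey-brown lining 44 x 68 x 10 mm with a 3 mm groove across the middle: 16 mm thick in all, long sides flush. Origin: centre of the underside; y from ear to ear, z up. Fits either way round.
- worn_pad: The worn pad, same outline, but with a lining only 3 mm thick (9 mm in all), lying lining up, on the other side of the caliper from the new pad. To be left alone. Origin: centre of its underside, y from ear to ear.
- plate: Dark steel plate 110 (x) x 230 (y) x 10 mm fixed on the bench; two 9 mm guide pins stand on it at y = -87 and 87 mm, 86 mm above the bench. On them, centred over the plate and square to it, floats the aluminium caliper half. The pad goes over the plate's middle with its y along this y, either way. Origin: middle of the underside. Gripper on caliper or plate: 25 N at most.
- pin_a (a point): Top of the guide pin at +y. The caliper is stiff on the pins and stays put, at a height that differs each time and is not measured: its flat pad seat, 40 mm wide (x), open along its long sides, is 30 to 56 mm above the bench. At each end of the seat, y = 42 to 53 mm, a slot goes straight down to it, mouth up. End blocks beyond the slots rise 20 mm above the seat.
- pin_b (a point): Top of the guide pin at -y. The ears have 1.2 mm of play along y in the slots; the sheet at a slot's back flares outward from 20 to 28 mm above the seat. Pushing the pad in takes some 8 to 20 N while the legs spread, then 5 to 13 N; the clips hold it at whatever height it is left; bottoming is a steep rise. Harm begins at 60 N of contact force in sum between pad and caliper, some 45 N of push.
- leg_ap (a joint): How far, in m, the spring leg on the +x side of the +y slot is pushed aside. 0: free; 0.003: its limit; 3 N per mm. Two legs face each other in each slot, 10.8 mm apart between 8.5 and 15.5 mm above the seat, flared above that to 17 mm apart at 24.5 mm, and curling apart below, so that they snap back (under 0.0012) over the 6 mm thick ears once the pad is down.
- leg_an (a joint): The same for the leg on the -x side of the +y slot. At their limits the two legs of a slot leave the ear 1.4 mm of play either way along x; their springs centre it.
- leg_bp (a joint): The same for the leg on the +x side of the -y slot.
- leg_bn (a joint): The same for the leg on the -x side of the -y slot.
- wrench: Open-ended steel wrench 170 mm long lying beyond the caliper. To be left alone.
- grease_tin: Closed round tin, 64 mm across and 50 mm high, standing on the bench. To be left alone. Origin: centre of its underside.
There are look-alikes about, which are no part of the job. What is shaped like the new_pad but blue or yellow is not meant.

How it is judged:
On the way:
1. both ears go down between the spring legs, spreading them (value of joint any of leg_ap, leg_an above 0.0013 m and value of joint any of leg_bp, leg_bn above 0.0013 m), for 0.04 s.
At the end, for the whole second after the job is handed in: The new pad sits in the caliper half, lining up: all four spring legs back in over its ears (each less than 1.2 mm aside), level within 0.03 rad, its middle within 4 mm of the plate's in plan, under 59 mm high and turned less than 0.05 rad; let go and at rest (value of joint each of leg_ap, leg_an, leg_bp, leg_bn below 0.0012 m and z of new_pad in the frame of plate below 0.059 m and horizontal distance between new_pad and plate below 0.004 m and angle between the y axis of new_pad and the y axis of plate, either way round below 0.05 rad and angle between new_pad's own z axis and vertical below 0.03 rad and linear speed of new_pad below 0.01 m/s); the robot touches nothing.
It fails at once if the pad is forced: contact forces of more than 60 N in sum between it and the caliper with its clips (contact force between new_pad and plate above 60 N).
It fails at once if the gripper or arm bears on the caliper, its clips or its plate with more than 25 N (contact force between any of the fingers, the arm and plate above 25 N).
It fails at once if the worn pad is moved by more than 20 mm (distance of worn_pad from where it was at the start of the episode above 0.02 m).
It fails at once if the wrench or the grease tin is moved by more than 20 mm (distance of any of wrench, grease_tin from where it was at the start of the episode above 0.02 m).
It also fails if it takes over 45 s, if anything falls off the work surface, if the arm or the gripper's body presses on something with over 40 N, if the wrist force passes 120 N, or if a joint passes its speed limit or range.

## Robot

A 6-joint arm with a two-finger parallel gripper is mounted at the origin on the work surface. World frame = base frame: x ahead of the robot, y to its left, z up, the work surface at z = 0. Lengths are in m, angles in rad, forces in N, time in s.
With the tool pointing down it reaches from about 0.25 to 0.775 m from the base axis. Payload 4 kg.
Tool frame: the origin (TCP) lies at the very end of the fingers, on their centre line; the grasp point (between the pads) lies 19 mm behind it; z points along the fingers, y is the line along which they close (so a half turn about z gives the same grasp; the last joint's range is limited). The gripper opens to 94 mm and grips with 3 to 60 N. Pads are 16 mm wide; open, the fingers measure 119 mm over their backs; the gripper's body (75 mm by 177 mm) begins 78 mm behind the grasp point.
Start: joints at [-1.402, 0.087, 1.371, -0, 1.684, -0.103], TCP at [0.148, -0.53, 0.174] pointing down, gripper open.
Joint ranges: [-3.1, 3.1], [-0.76, 2.03], [0.27, 2.55], [-1.08, 4.22], [0.17, 2.65], [-2.57, 2.57]. Speed limits (rad/s): [2.79, 2.79, 3.14, 3.14, 3.14, 3.14].

## Interface

Orientations are given as a unit quaternion [w, x, y, z].
In Python, from cell import manip, vision gives the robot as it stands.
- The arm moves only by the tool step_arm, never from a script. Its argument "series" is a list of rows, each an object with "translation": the shift along the world's x, y, z in units of 50 mm (1.0 is 50 mm), a list of three; "turn": the turn, a rotation vector about the world's x, y, z in rad, a list of three; "grip": the opening, from -1 (shut) to 1 (fully open), so that 0 is half open. In form: [{"translation": [x, y, z], "turn": [ax, ay, az], "grip": grip}, ...]. A call has 1 to 10 rows; each row is the pose to reach, as a shift and turn from the pose commanded when the call began; what a row does not reach only later rows make up. A row lasts 1/10 s, in which the tool goes at most 50 mm and 8.59 degrees, less where a joint would pass 70% of its speed; a pose out of reach is approached as far as the arm can. A call with a gripper value outside its range is refused whole. The fingers move at their own pace and stop on an object; "grip_force" is the grip in N (left out, the last holds). Time passes only in rows, so rows that repeat a pose let the fingers close. It gives the time, the measured TCP pose, the force, the opening and the grip force at its end, in the units of the state.
- manip.sense(): the state, without advancing time (a new reading comes with each control period).
- vision.get_image(name): name is "side" or "top" or "wrist"; returns a dict with "frame" (400x640x3 uint8, red, green, blue), "fx", "fy", "cx", "cy" (pixels), "eye" and "attitude" of the camera in the world. Camera axes: x right, y up, looking along -z (the intrinsics and any distortion apply to the point x, -y, -z); pixel columns grow to the right and rows downward; lengths in m; the calibration is good to about 2 mm. A picture is of the moment at which its call begins. There is no depth.
- manip.job_done(): hands the job in; it is judged then, once.
The state is a dict: "t": time; "qpos": joint angles; "joint_velocities": joint speeds; "tau": joint torques, N m; "position": TCP position; "tool_rot": TCP orientation; "ft_force": force on the tool from outside, world axes, zero at the start; "wrist_torque": the same for the moment, N m; "width": finger opening in m; "finger_force": force on a finger pad.
Only numpy, scipy, OpenCV 4.12 (cv2) and the standard library are available. Lean on these libraries where they do the work, as an engineer would, in place of code of your own. Each camera call takes 0.05 s, during which the arm holds its last target. There are 200 camera calls.

## Working session

There is one attempt and no reset: what is moved stays moved. The work goes in short steps, Python scripts to look and compute and a tool call to move; the robot and the scene stay as the last step left them, time stands still between calls to the robot, and variables do not carry over. Pictures are saved under pics/ and viewed, at most 10 in all, crops included, and the job is handed in when it is done.

Besides the shell and the picture viewer there is one more tool, called after "Emit:" as a command line: name --argument value ..., lists and objects as JSON in quotes. step_arm: Moves the arm, as the interface text tells. Its arguments: {"type":"object","properties":{"series":{"type":"array"},"grip_force":{"type":"number"}},"required":["series"]}

```bash
mkdir -p pics
cat > h.py <<'E'
import numpy as np, cv2
from scipy.spatial.transform import Rotation as R
from cell import manip, vision
def shot(n,f):
    d=vision.get_image(n); cv2.imwrite('pics/'+f+'.png',d['frame'][:,:,::-1]); np.save('pics/'+f+'.npy',d,allow_pickle=True); return d
def load(f): return np.load('pics/'+f+'.npy',allow_pickle=True).item()
def rot(d):
    a=np.array(d['attitude'],float)
    return a.reshape(3,3) if a.size==9 else R.from_quat(a[[1,2,3,0]]).as_matrix()
def ray(d,u,v):
    c=np.array([(u-d['cx'])/d['fx'],-(v-d['cy'])/d['fy'],-1.])
    return np.array(d['eye']),rot(d)@c
def onz(d,u,v,z):
    e,r=ray(d,u,v); return e+r*(z-e[2])/r[2]
def proj(d,p):
    c=rot(d).T@(np.array(p)-d['eye']); return np.array([d['cx']+d['fx']*c[0]/-c[2],d['cy']-d['fy']*c[1]/-c[2]])
E
python3 - <<'E'
from h import *
for n in('top','side'):
    d=shot(n,n+'0'); print({k:v for k,v in d.items() if k!='frame'})
print(manip.sense())
a=np.vstack([load(n+'0')['frame'] for n in('top','side')])
E
```

```text
{'fx': 503.1846671670729, 'fy': 503.1846671670729, 'cx': 319.1851842122083, 'cy': 199.37420747352766, 'eye': array([ 0.33167602, -0.07348662,  1.44122028]), 'attitude': array([ 0.7250131 ,  0.07843096, -0.07168689, -0.68048922])}
{'fx': 498.4557785567024, 'fy': 498.4557785567024, 'cx': 319.5347336091732, 'cy': 202.44587541653217, 'eye': array([0.39492444, 0.67588029, 0.933965  ]), 'attitude': array([-0.12029978, -0.04799888,  0.35810142,  0.92465531])}
{'t': 0.1, 'qpos': array([-1.40210045e+00,  8.78986306e-02,  1.37205492e+00,  7.54620984e-06,
        1.68361105e+00, -1.03073650e-01]), 'joint_velocities': array([-0.00085391, -0.00071786, -0.00118293,  0.00083899,  0.00171195,
        0.00047896]), 'tau': array([ 1.14844046e-03, -3.41252697e+01, -3.03301835e+01,  7.19168410e-02,
        3.04329791e-02, -9.09880214e-05]), 'position': array([ 0.14756068, -0.52927208,  0.17283616]), 'tool_rot': array([-9.85563639e-04,  9.90781324e-01,  1.35467320e-01, -2.85974916e-05]), 'ft_force': array([0.36560598, 0.38617775, 0.70063042]), 'wrist_torque': array([ 0.00723428,  0.03304786, -0.03652347]), 'finger_force': 0.0, 'width': 0.09406654679026843}
```

View pics/top0.png

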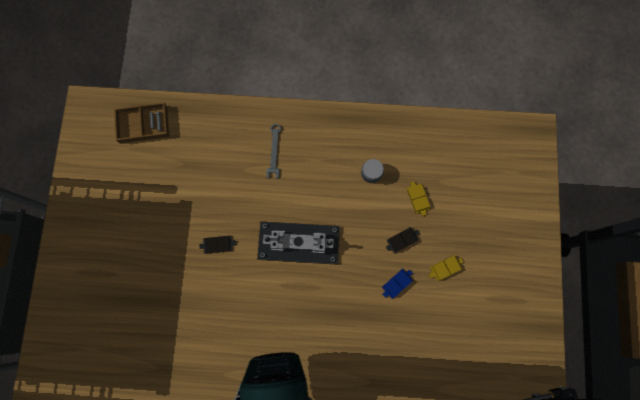

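View pics/side0.png

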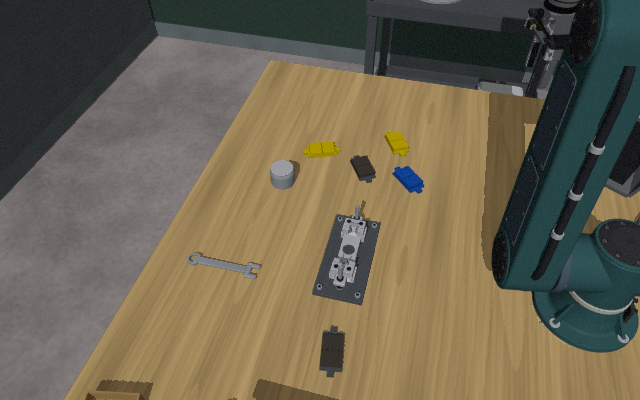

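The top view shows two dark pads at (403,240) and (218,244), on either side of the caliper at (299,242). I'll zoom in to tell thick from thin and take rough positions.

Run:
```python
from h import *
t=load('top0');s=load('side0')
def crop(d,u,v,r=25,w=400,h=300):
    f=d['frame'][v-int(r*h/w):v+int(r*h/w),u-r:u+r][:,:,::-1]
    f=np.clip(f.astype(float)*1.8,0,255).astype(np.uint8)
    return cv2.resize(f,(w,h),interpolation=cv2.INTER_CUBIC)
cv2.imwrite('pics/m.png',np.vstack([np.hstack([crop(s,363,168),crop(s,332,350,40)]),np.hstack([crop(s,348,255,60),crop(t,299,242,50)])]))
for n,(u,v) in dict(A=(403,240),B=(218,244),plate=(299,242)).items(): print(n,onz(t,u,v,.01))
for n,(u,v) in dict(A=(363,168),B=(332,350)).items(): print(n,onz(s,u,v,.01))
# lower-contrast masks in top
g=t['frame'].max(2)
for n,(u,v,r) in dict(A=(403,240,24),B=(218,244,24),plate=(299,242,50)).items():
    m=(g[v-r:v+r,u-r:u+r]<75).astype(np.uint8)
    nn,l,st,c=cv2.connectedComponentsWithStats(m); k=1+np.argmax(st[1:,4])
    rc=cv2.minAreaRect(np.argwhere(l==k)[:,::-1].astype(np.float32))
    b=cv2.boxPoints(rc)+[u-r,v-r]; print(n,st[k],rc[0]+np.array([u-r,v-r]),np.round([onz(t,*q,.01) for q in b],3).tolist())
```

```text
A [ 0.53669748 -0.29650916  0.01      ]
B [0.49180624 0.23038925 0.01      ]
plate [ 5.12166169e-01 -1.70411989e-04  1.00000000e-02]
A [ 0.53319966 -0.28795633  0.01      ]
B [0.48853276 0.23717073 0.01      ]
A [  7  11  35  27 586] [402.93119431 240.72935867] [[0.529, -0.238, 0.01], [0.586, -0.329, 0.01], [0.54, -0.355, 0.01], [0.484, -0.264, 0.01]]
B [  5  15  39  19 529] [218.06967545 244.26639557] [[0.506, 0.289, 0.01], [0.523, 0.181, 0.01], [0.476, 0.172, 0.01], [0.46, 0.279, 0.01]]
plate [   8   29   92   44 2544] [302.93914032 242.74184036] [[0.454, 0.116, 0.01], [0.567, 0.12, 0.01], [0.568, -0.141, 0.01], [0.456, -0.14, 0.01]]
```

View pics/m.png

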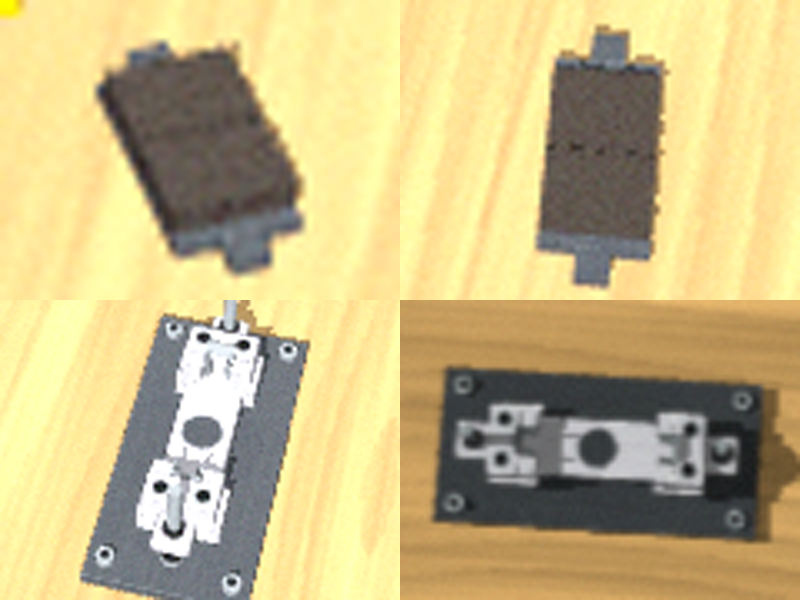

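The zoom shows that pad A, at (403,240) in the top view, has the tall side wall, so it is the new pad. B is the worn one. I'll move over A and look with the wrist camera.

Emit:
step_arm --series '[{"translation":[7.75,4.7,0],"turn":[0,0,1.85],"grip":1},{"translation":[7.75,4.7,0],"turn":[0,0,1.85],"grip":1},{"translation":[7.75,4.7,0],"turn":[0,0,1.85],"grip":1},{"translation":[7.75,4.7,0],"turn":[0,0,1.85],"grip":1},{"translation":[7.75,4.7,0],"turn":[0,0,1.85],"grip":1},{"translation":[7.75,4.7,0],"turn":[0,0,1.85],"grip":1},{"translation":[7.75,4.7,0],"turn":[0,0,1.85],"grip":1},{"translation":[7.75,4.7,0],"turn":[0,0,1.85],"grip":1},{"translation":[7.75,4.7,0],"turn":[0,0,1.85],"grip":1},{"translation":[7.75,4.7,0],"turn":[0,0,1.85],"grip":1}]'

```text
t: 1.1
position: [0.539, -0.2904, 0.1722]
tool_rot: [-0.001, 0.627, 0.779, 0.001]
ft_force: [-0.9, -0.4, -0.1]
width: 0.0937
finger_force: 0.0
```

Run:
```python
from h import *
d=shot('wrist','w1'); s=manip.sense(); print(s['t'],s['position'],R.from_quat(s['tool_rot'][[1,2,3,0]]).as_matrix()[:,1],s['qpos'])
print(d['eye'],d['fx'],d['cx'],d['cy'],rot(d)); print(proj(d,[.535,-.293,.016]))
```

```text
1.15 [ 0.53740891 -0.29191859  0.17233122] [ 9.76713818e-01  2.14544163e-01 -9.58686871e-04] [-5.90760823e-01  2.27227521e-01  1.21442206e+00  7.64328983e-04
  1.70212026e+00 -8.06885759e-01]
[ 0.52185006 -0.21492038  0.38197534] 339.3742937646952 314.75896868258764 202.5952656192391 [[ 9.77374286e-01 -2.03763961e-01 -5.67428612e-02]
 [ 2.11516002e-01  9.42426559e-01  2.59023476e-01]
 [ 6.96329860e-04 -2.65164909e-01  9.64202824e-01]]
[311.20267242 183.7312833 ]
```

View pics/w1.png

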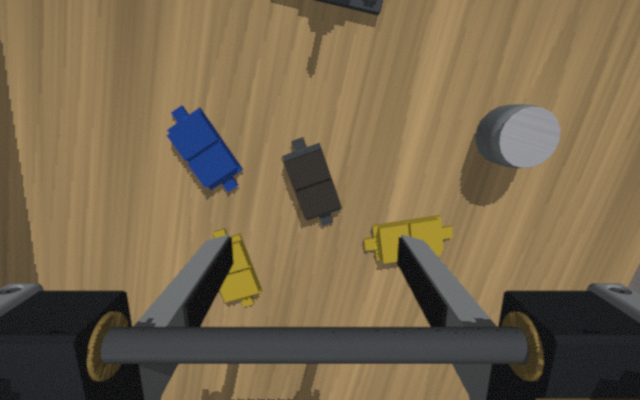

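The wrist view shows the new pad from ear (299,140) to ear (326,222), with the blue pad to its left and a yellow one below right. Now I'll measure the pad with a mask.

Run:
```python
from h import *
d=load('w1'); f=d['frame'].astype(int); u0,v0,u1,v1=260,125,360,235
m=np.zeros(f.shape[:2],np.uint8); m[v0:v1,u0:u1]=(f.max(2)<85)[v0:v1,u0:u1]
b=d['frame'][:,:,0].astype(int)-f[:,:,2]
n,l,st,c=cv2.connectedComponentsWithStats(m); k=l[182,312]; 
P=np.argwhere(l==k)[:,::-1].astype(np.float32); print(st[k])
for z in(.006,.016):
    W=np.array([onz(d,*p,z)[:2] for p in P],np.float32); r=cv2.minAreaRect(W); bx=cv2.boxPoints(r)
    print(z,r,W.mean(0)); 
    a=bx[1]-bx[0];e=bx[2]-bx[1]; y=a if np.hypot(*a)>np.hypot(*e) else e; print('long axis deg',np.degrees(np.arctan2(y[1],y[0])))
# lining only: brownish (r>b)
q=(l==k)&(b>4)
W=np.array([onz(d,*p,.016)[:2] for p in np.argwhere(q)[:,::-1]],np.float32); print('lining',q.sum(),cv2.minAreaRect(W),W.mean(0))
```

```text
[ 283  138   58   88 2995]
0.006 ((0.5354222655296326, -0.29462796449661255), (0.0458805114030838, 0.10301782935857773), 31.014524459838867) [ 0.5354245 -0.2935606]
long axis deg -58.98549
0.016 ((0.5350611805915833, -0.29250797629356384), (0.04466022178530693, 0.10027778148651123), 31.014766693115234) [ 0.5350653 -0.2914692]
long axis deg -58.985237
lining 2479 ((0.535061240196228, -0.29250797629356384), (0.04466022178530693, 0.10027779638767242), 31.0146427154541) [ 0.5360239  -0.29344964]
```

Emit:
step_arm --series '[{"translation":[0,0,-0.8],"turn":[0,0,0.15],"grip":0.6},{"translation":[0,0,-1.6],"turn":[0,0,0.3],"grip":0.6},{"translation":[0,0,-2.2],"turn":[0,0,0.335],"grip":0.6},{"translation":[0,0,-2.4],"turn":[0,0,0.335],"grip":0.6},{"translation":[0,0,-2.4],"turn":[0,0,0.335],"grip":0.6},{"translation":[0,0,-2.4],"turn":[0,0,0.335],"grip":0.6}]'

```text
t: 1.75
position: [0.5358, -0.2958, 0.0557]
tool_rot: [0.001, 0.495, 0.869, -0.0]
ft_force: [0.7, 0.0, 0.3]
width: 0.0752
finger_force: 0.0
```

Run:
```python
from h import *
s=manip.sense(); M=R.from_quat(s['tool_rot'][[1,2,3,0]]).as_matrix(); print(s['t'],s['position'],M[:,1],np.degrees(np.arctan2(M[1,1],M[0,1])),M[:,2],s['ft_force'],s['width'])
```

```text
1.75 [ 0.53581802 -0.29577101  0.05565156] [0.86075032 0.50902612 0.00113704] 30.59900382339902 [ 0.00219224 -0.00147328 -0.99999651] [0.65079785 0.03264459 0.3013898 ] 0.07518260185055857
```

Emit:
step_arm --series '[{"translation":[0,0,-0.5],"turn":[0,0,0],"grip":0.5},{"translation":[0,0,-0.85],"turn":[0,0,0],"grip":0.5},{"translation":[0,0,-0.98],"turn":[0,0,0],"grip":0.5},{"translation":[0,0,-0.98],"turn":[0,0,0],"grip":0.5},{"translation":[0,0,-0.98],"turn":[0,0,0],"grip":0.5}]'

```text
t: 2.25
position: [0.5363, -0.2957, 0.0069]
tool_rot: [0.002, 0.495, 0.869, -0.0]
ft_force: [-0.2, -0.2, 1.1]
width: 0.0706
finger_force: 0.0
```

Emit:
step_arm --series '[{"translation":[0,0,0],"turn":[0,0,0],"grip":-0.3},{"translation":[0,0,0],"turn":[0,0,0],"grip":-0.3},{"translation":[0,0,0],"turn":[0,0,0],"grip":-0.3},{"translation":[0,0,0],"turn":[0,0,0],"grip":-0.3},{"translation":[0,0,0],"turn":[0,0,0],"grip":-0.3},{"translation":[0,0,0],"turn":[0,0,0],"grip":-0.3},{"translation":[0,0,0],"turn":[0,0,0],"grip":-0.3}]' --grip_force 55

```text
t: 2.95
position: [0.5351, -0.2948, 0.0048]
tool_rot: [-0.0, 0.495, 0.869, 0.0]
ft_force: [-0.5, -0.3, -0.2]
width: 0.0331
finger_force: 0.0
```

The width reads 33 mm with no finger force, so the fingers didn't catch the pad. I'll look.

Run:
```python
from h import *
w=shot('wrist','w2'); s=shot('side','s2'); print(manip.sense())
c=cv2.resize(s['frame'][120:240,300:460],(640,480),interpolation=cv2.INTER_CUBIC)
cv2.imwrite('pics/m2.png',np.hstack([cv2.resize(w['frame'],(400,250)),cv2.resize(c,(400,300))[:250]])[:,:,::-1])
```

```text
{'t': 3.05, 'qpos': array([-5.96371000e-01,  3.09027116e-01,  1.45172130e+00,  7.82876353e-05,
        1.38095975e+00, -1.13238944e+00]), 'joint_velocities': array([-6.16498890e-04,  2.90616919e-04, -1.43607111e-03, -3.36367661e-05,
       -3.70079469e-04,  2.12164351e-03]), 'tau': array([ 1.45713624e-03, -4.11192298e+01, -2.80526376e+01,  1.71070051e-02,
        7.53971888e-02,  2.08216267e-05]), 'position': array([ 0.53510695, -0.29479832,  0.00483893]), 'tool_rot': array([-5.45433540e-05,  4.94618943e-01,  8.69109945e-01,  4.28773127e-05]), 'ft_force': array([0.2967548 , 0.41223902, 0.92398508]), 'wrist_torque': array([ 0.01073393, -0.17441069,  0.045047  ]), 'finger_force': 0.0, 'width': 0.032929545525169336}
```

View pics/m2.png

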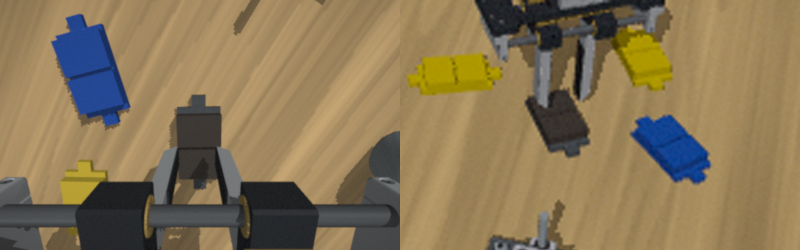

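The montage shows the pad between the fingers, but it isn't clear whether they touch it. I'll view the wrist picture larger.

Run:
```python
from h import *
w=load('w2'); s=load('s2')
a=cv2.resize(w['frame'][130:330,220:420],(400,400),interpolation=cv2.INTER_CUBIC)
b=cv2.resize(s['frame'][130:200,330:400],(400,400),interpolation=cv2.INTER_CUBIC)
cv2.imwrite('pics/m3.png',np.clip(np.hstack([a,b])[:,:,::-1]*1.6,0,255))
p=manip.sense()['position'];y=np.array([.861,.509,0])
for k in(-.0165,0,.0165): print(proj(w,p+k*y),proj(w,p+k*y+[0,0,.02]))
for z in (.006,.016): print([proj(w,np.array([.5354,-.2946,z])+k*y) for k in(-.022,.022)])
```

```text
[290.49666161 231.83927792] [288.19557246 243.53871489]
[315.63042628 231.86709411] [315.70839185 243.56900178]
[340.76355423 231.89490959] [343.22044827 243.59928783]
[array([282.49348887, 232.42309114]), array([349.85587365, 232.49762271])]
[array([281.02553176, 238.06462386]), array([351.44806251, 238.14234097])][ WARN:0@0.462] global loadsave.cpp:1063 imwrite_ Unsupported depth image for selected encoder is fallbacked to CV_8U.
```

View pics/m3.png

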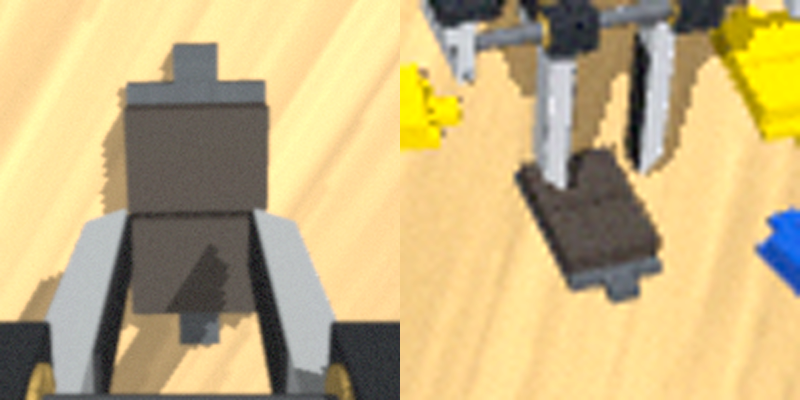

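Run:
```python
from h import *
s=load('s2'); t=load('side0'); w=load('w2'); y=np.array([.861,.509,0]); x=np.array([-.509,.861,0])
for z in(.005,.015,.025,.035):
    print(z,[np.round(proj(s,np.array([.5351,-.2948,z])+k*y),1).tolist() for k in(-.0165,.0165)],[np.round(proj(w,np.array([.5351,-.2948,z])+k*y+.008*x),1).tolist() for k in(-.0165,.0165)])
# pad in side view, before
f=t['frame'].astype(int);m=np.zeros(f.shape[:2],np.uint8);m[150:188,345:382]=(f.max(2)<100)[150:188,345:382]
P=np.argwhere(m)[:,::-1]; r=cv2.minAreaRect(np.array([onz(t,*p,.006)[:2] for p in P],np.float32)); print(r)
d=load('w2');e,q=ray(d,220+195/2,130+62/2); print('ear far tip z.006',onz(d,220+195/2,130+43/2,.006),onz(d,220+199/2,130+343/2,.006))
```

```text
0.005 [[368.5, 166.4], [356.9, 168.7]] [[290.2, 220.3], [341.0, 220.4]]
0.015 [[368.8, 163.7], [357.1, 166.0]] [[289.1, 225.5], [342.2, 225.5]]
0.025 [[369.0, 160.9], [357.3, 163.2]] [[287.9, 231.1], [343.5, 231.1]]
0.035 [[369.3, 158.1], [357.5, 160.5]] [[286.5, 237.3], [345.0, 237.3]]
((0.5325363874435425, -0.29243195056915283), (0.05133431777358055, 0.10784266889095306), 31.579557418823242)
ear far tip z.006 [ 0.50917999 -0.24888744  0.006     ] [ 0.56340668 -0.33721917  0.006     ]
```

Both views agree: the fingertips are really about 25–30 mm higher than the reported TCP, at z ≈ 0.03 instead of 0.005. They closed above the pad, which hasn't moved. I'll open, lower 18 mm, and then feel for the bench.

Emit:
step_arm --series '[{"translation":[0,0,0],"turn":[0,0,0],"grip":0.5},{"translation":[0,0,0],"turn":[0,0,0],"grip":0.5},{"translation":[0,0,0],"turn":[0,0,0],"grip":0.5},{"translation":[0,0,0],"turn":[0,0,0],"grip":0.5},{"translation":[0,0,0],"turn":[0,0,0],"grip":0.5},{"translation":[0,0,0],"turn":[0,0,0],"grip":0.5},{"translation":[0,0,-0.1],"turn":[0,0,0],"grip":0.5},{"translation":[0,0,-0.2],"turn":[0,0,0],"grip":0.5},{"translation":[0,0,-0.3],"turn":[0,0,0],"grip":0.5},{"translation":[0,0,-0.3],"turn":[0,0,0],"grip":0.5}]'

```text
t: 4.05
position: [0.5343, -0.2942, -0.0116]
tool_rot: [-0.001, 0.495, 0.869, 0.0]
ft_force: [-1.0, 0.1, -0.1]
width: 0.0705
finger_force: 0.0
```

Emit:
step_arm --series '[{"translation":[0,0,-0.04],"turn":[0,0,0],"grip":0.5},{"translation":[0,0,-0.04],"turn":[0,0,0],"grip":0.5}]'

```text
t: 4.25
position: [0.5351, -0.2947, -0.0123]
tool_rot: [-0.0, 0.495, 0.869, 0.0]
ft_force: [0.2, -1.1, -0.6]
width: 0.0704
finger_force: 0.0
```

Run:
```python
from h import *
w=shot('wrist','w4'); s=shot('side','s4'); p=manip.sense(); print(p['position'],p['ft_force'],p['width'])
a=cv2.resize(w['frame'][130:330,220:420],(400,400),interpolation=cv2.INTER_CUBIC)
b=cv2.resize(s['frame'][130:200,330:400],(400,400),interpolation=cv2.INTER_CUBIC)
cv2.imwrite('pics/m4.png',np.clip(np.hstack([a,b])[:,:,::-1]*1.6,0,255).astype(np.uint8))
```

```text
[ 0.53526401 -0.29489143 -0.01195309] [ 0.18085143  0.96906123 -0.38774027] 0.07040130092478879
```

View pics/m4.png

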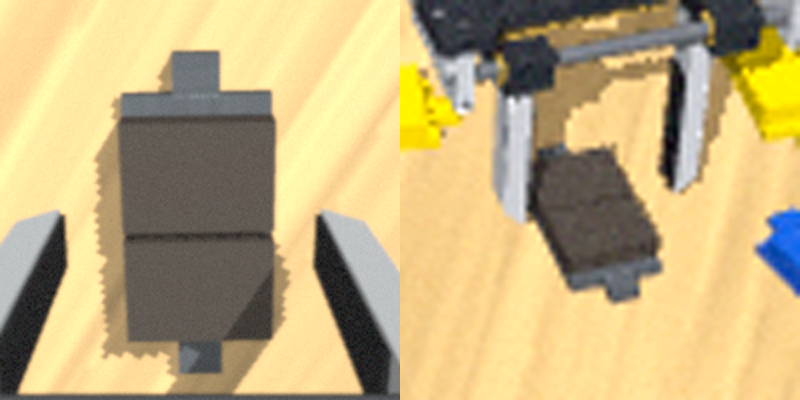

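The fingers now straddle the pad at the groove (about row 248), with tips at about z = 0.011 and no contact. I'll lower another 6 mm and grip.

Emit:
step_arm --series '[{"translation":[0,0,-0.04],"turn":[0,0,0],"grip":0.5},{"translation":[0,0,-0.08],"turn":[0,0,0],"grip":0.5},{"translation":[0,0,-0.12],"turn":[0,0,0],"grip":0.5},{"translation":[0,0,-0.12],"turn":[0,0,0],"grip":0.5}]'

```text
t: 4.75
position: [0.5348, -0.2946, -0.0186]
tool_rot: [-0.0, 0.495, 0.869, 0.0]
ft_force: [0.4, 0.6, -1.0]
width: 0.0704
finger_force: 0.0
```

Emit:
step_arm --series '[{"translation":[0,0,0],"turn":[0,0,0],"grip":-0.3},{"translation":[0,0,0],"turn":[0,0,0],"grip":-0.3},{"translation":[0,0,0],"turn":[0,0,0],"grip":-0.3},{"translation":[0,0,0],"turn":[0,0,0],"grip":-0.3},{"translation":[0,0,0],"turn":[0,0,0],"grip":-0.3},{"translation":[0,0,0],"turn":[0,0,0],"grip":-0.3}]' --grip_force 55

```text
t: 5.35
position: [0.5355, -0.2948, -0.018]
tool_rot: [0.0, 0.495, 0.869, 0.0]
ft_force: [1.6, 0.0, -0.1]
width: 0.0418
finger_force: 55.0
```

Gripped, 55 N of finger force. Now I'll lift, square the pad to world y, and stop short of the caliper to look.

Emit:
step_arm --series '[{"translation":[0,0,0.3],"turn":[0,0,0],"grip":-0.3},{"translation":[0,0,0.8],"turn":[0,0,0],"grip":-0.3},{"translation":[0,0,1.5],"turn":[0,0,-0.1],"grip":-0.3},{"translation":[0,0.3,2.1],"turn":[0,0,-0.2],"grip":-0.3},{"translation":[-0.1,0.9,2.6],"turn":[0,0,-0.3],"grip":-0.3},{"translation":[-0.2,1.6,2.8],"turn":[0,0,-0.4],"grip":-0.3},{"translation":[-0.3,2.3,2.8],"turn":[0,0,-0.5],"grip":-0.3},{"translation":[-0.4,3.0,2.8],"turn":[0,0,-0.53],"grip":-0.3},{"translation":[-0.46,3.5,2.8],"turn":[0,0,-0.53],"grip":-0.3},{"translation":[-0.46,3.7,2.8],"turn":[0,0,-0.53],"grip":-0.3}]'

```text
t: 6.35
position: [0.5113, -0.1078, 0.1226]
tool_rot: [-0.0, 0.704, 0.71, 0.0]
ft_force: [-0.1, 0.3, -2.7]
width: 0.0421
finger_force: 55.0
```

Emit:
step_arm --series '[{"translation":[0,0,0],"turn":[0,0,0],"grip":-0.3},{"translation":[0,0,0],"turn":[0,0,0],"grip":-0.3},{"translation":[0,0,0],"turn":[0,0,0],"grip":-0.3}]'

```text
t: 6.65
position: [0.5122, -0.1112, 0.1218]
tool_rot: [0.0, 0.706, 0.709, -0.0]
ft_force: [0.5, 0.1, -3.2]
width: 0.0417
finger_force: 55.0
```

Run:
```python
from h import *
d=shot('wrist','w5'); s=manip.sense(); M=R.from_quat(s['tool_rot'][[1,2,3,0]]).as_matrix(); print(s['t'],s['position'],np.degrees(np.arctan2(M[1,1],M[0,1])),s['ft_force'],s['width'],s['finger_force'])
print(d['eye'])
cv2.imwrite('pics/w5b.png',np.clip(d['frame'][:,:,::-1]*1.6,0,255).astype(np.uint8))
```

```text
6.7 [ 0.51217972 -0.11110705  0.12173977] 0.24931267215351566 [-0.30684369  0.60949438 -2.9450843 ] 0.04128078886788834 54.99395728111267
[ 0.51127275 -0.03310029  0.33133521]
```

View pics/w5b.png

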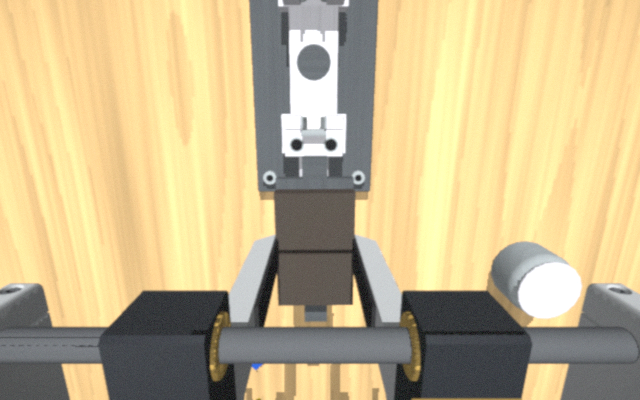

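The wrist view shows the pad held straight, with groove at row 250 and far edge at row 190. The plate's long edges run near columns 251–262 and 367–377, and its near edge is at row 191. I'll compute the centre line, yaw and pad pose.

```bash
cat >> h.py <<'E'
def edges(d,rows,lo,hi,z,thr):
    """left/right world edge points of a dark thing whose columns lie in lo..hi"""
    g=d['frame'].max(2).astype(int); L=[];Rr=[]
    for v in rows:
        c=np.where(g[v,lo:hi]<thr)[0]
        L.append(onz(d,lo+c[0],v,z)[:2]); Rr.append(onz(d,lo+c[-1]+1,v,z)[:2])
    L,Rr=np.array(L),np.array(Rr); f=lambda P:np.polyfit(P[:,1],P[:,0],1)
    return f(L),f(Rr)
E
python3 - <<'E'
from h import *
d=load('w5'); g=d['frame'].max(2)
print('row60',g[60,235:265].tolist(),g[60,365:390].tolist())
l,r=edges(d,range(5,165,5),235,395,.01,75); print('plate',l,r,'x at y=0',l[1],r[1],'mid',(l[1]+r[1])/2,'dx/dy',l[0],r[0])
for z in(.14,.145,.15,.155,.16,.165,.17):
    l,r=edges(d,range(196,235,3),266,364,z,60); print('pad',z,'width',np.polyval(r,-.11)-np.polyval(l,-.11),'mid',(np.polyval(r,-.11)+np.polyval(l,-.11))/2,l[0],r[0])
print('col 316',g[130:200,316].tolist())
print('col 345',g[175:300,345].tolist())
E
```

```text
row60 [168, 167, 165, 165, 162, 160, 158, 158, 162, 169, 171, 174, 176, 177, 177, 173, 145, 104, 77, 78, 82, 79, 75, 77, 78, 78, 78, 77, 77, 79] [78, 77, 77, 77, 79, 79, 76, 79, 76, 75, 102, 140, 156, 162, 163, 164, 166, 166, 162, 162, 161, 160, 158, 159, 155]Traceback (most recent call last):
  File "<stdin>", line 4, in <module>
  File "h.py", line 22, in edges
    L.append(onz(d,lo+c[0],v,z)[:2]); Rr.append(onz(d,lo+c[-1]+1,v,z)[:2])
                      ~^^^
IndexError: index 0 is out of bounds for axis 0 with size 0
```

Emit:
step_arm --series '[{"translation":[0,0.6,0],"turn":[0,0,0],"grip":-0.3},{"translation":[0,1.2,0],"turn":[0,0,0],"grip":-0.3},{"translation":[0,1.8,0],"turn":[0,0,0],"grip":-0.3},{"translation":[0,2.1,0],"turn":[0,0,0],"grip":-0.3},{"translation":[0,2.2,0],"turn":[0,0,0],"grip":-0.3},{"translation":[0,2.2,0],"turn":[0,0,0],"grip":-0.3},{"translation":[0,2.2,0],"turn":[0,0,0],"grip":-0.3},{"translation":[0,2.2,0],"turn":[0,0,0],"grip":-0.3}]'

```text
t: 7.5
position: [0.5122, -0.001, 0.1219]
tool_rot: [0.0, 0.706, 0.709, -0.0]
ft_force: [-0.1, 1.0, -1.4]
width: 0.0415
finger_force: 55.0
```

Run:
```python
from h import *
d=shot('wrist','w6'); s=manip.sense(); print(s['t'],s['position'],s['ft_force'],d['eye'])
for z in(.01,.056,.086): print(z,proj(d,[.512,.087,z]))
cv2.imwrite('pics/w6b.png',np.clip(cv2.resize(d['frame'][0:240,180:460],None,fx=2.5,fy=2.5,interpolation=cv2.INTER_CUBIC)[:,:,::-1]*1.5,0,255).astype(np.uint8))
```

```text
7.55 [ 0.51223482 -0.00086522  0.12187086] [ 0.78008396 -0.0901929  -2.34391171] [0.51123628 0.07705018 0.33135872]
0.01 [315.53092597  96.58959189]
0.056 [315.67981924  94.66255869]
0.086 [315.80734537  93.01206715]
```

View pics/w6b.png

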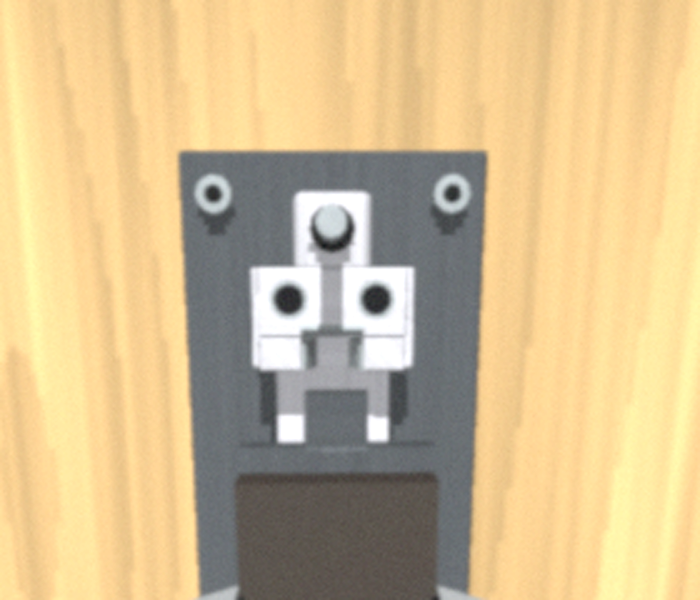

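In the wrist view, pin A is at about (313,89), the plate's far edge at row 61, the pad's ear tip at row 156 over columns 302–327, and the slot and spring block just beyond it. Next I'll compute the relative offset.

Run:
```python
from h import *
d=load('w6'); g=d['frame'].max(2).astype(int)
print('pin_a',onz(d,313.2,88.8,.086))
l,r=edges(d,range(66,185,4),240,400,.01,125); print('plate x@0.05 mid',(np.polyval(l,.05)+np.polyval(r,.05))/2,'w',np.polyval(r,.05)-np.polyval(l,.05),'dx/dy',l[0],r[0])
print('far edge',[onz(d,u,v,.01)[1] for u,v in((252,60.8),(374,60.8))])
print('bolts',onz(d,180+213/2.5,193/2.5,.01),onz(d,180+452/2.5,193/2.5,.01), 'mid block holes',onz(d,180+289/2.5,299/2.5,.065),onz(d,180+375/2.5,299/2.5,.065))
for v in(165,172,200,215): print(v,g[v,262:285].tolist(),g[v,345:368].tolist())
print('col314',g[145,296:335].tolist(),[g[k,314] for k in range(130,200)])
zt=np.arange(.14,.18,.004)
for z in zt:
    L=onz(d,180+236/2.5,200,z);Rr=onz(d,180+437/2.5,200,z); a=onz(d,304.5+10,156,z-.010); l2=onz(d,302,165,z-.01);r2=onz(d,327.2,165,z-.01)
    print(round(z,3),'padw',Rr[0]-L[0],'mid',(Rr[0]+L[0])/2,'ear tip',a,'earw',r2[0]-l2[0],'earmid',(r2[0]+l2[0])/2,'lining edge',onz(d,314,475/2.5,z)[1])
```

```text
pin_a [0.5101984  0.08974714 0.086     ]
plate x@0.05 mid 0.5103056056686418 w 0.10894898900871497 dx/dy -0.006653953647808846 -0.0055641041485295206
far edge [np.float64(0.1168938443300034), np.float64(0.11727599257282324)]
bolts [0.46707777 0.10334338 0.01      ] [0.55227825 0.10364536 0.01      ] mid block holes [0.49673603 0.06848237 0.065     ] [0.52297525 0.06857443 0.065     ]
165 [80, 75, 79, 78, 78, 76, 79, 80, 79, 82, 78, 78, 74, 76, 78, 79, 79, 76, 77, 80, 77, 75, 64] [76, 80, 81, 79, 76, 78, 73, 76, 77, 76, 77, 75, 76, 79, 78, 78, 78, 78, 78, 78, 80, 78, 77]
172 [80, 77, 78, 78, 78, 79, 80, 79, 77, 81, 77, 77, 79, 76, 76, 77, 79, 75, 78, 78, 80, 77, 78] [77, 76, 75, 79, 76, 75, 75, 75, 77, 73, 75, 76, 81, 78, 76, 77, 78, 79, 76, 77, 79, 78, 78]
200 [78, 78, 76, 78, 78, 78, 77, 79, 77, 77, 77, 71, 68, 65, 62, 61, 63, 63, 62, 60, 61, 63, 62] [59, 61, 60, 64, 59, 61, 60, 62, 64, 63, 66, 74, 76, 77, 77, 78, 76, 78, 75, 77, 79, 80, 74]
215 [79, 79, 77, 78, 80, 80, 79, 77, 78, 77, 78, 77, 70, 62, 64, 61, 59, 61, 62, 65, 63, 62, 64] [63, 60, 62, 60, 60, 58, 61, 62, 62, 64, 69, 7
[... 2347 characters left out ...]
32520801 mid 0.5113675589137381 ear tip [0.51124151 0.05289396 0.154     ] earw 0.013262033092558356 earmid 0.511309906395957 lining edge 0.03703016681380895
0.168 padw 0.04009006148431804 mid 0.5113644211919728 ear tip [0.51124139 0.05343876 0.158     ] earw 0.012962932309727115 earmid 0.5113082458346432 lining edge 0.037986675323221315
0.172 padw 0.03910841664342812 mid 0.5113612834702075 ear tip [0.51124127 0.05398356 0.162     ] earw 0.012663831526895653 earmid 0.5113065852733294 lining edge 0.03894318383263368
0.176 padw 0.038126771802538206 mid 0.5113581457484422 ear tip [0.51124115 0.05452836 0.166     ] earw 0.0123647307440643 earmid 0.5113049247120156 lining edge 0.03989969234204604
```

Pad centre ≈ (0.5115, -0.0003) and plate centre ≈ (0.5107, 0.0023). Yaw matches within 0.1°. I'll correct, come down to about 95 mm, and check once more numerically.

Emit:
step_arm --series '[{"translation":[-0.02,0.06,-0.2],"turn":[0,0,0.001],"grip":-0.3},{"translation":[-0.02,0.06,-0.5],"turn":[0,0,0.001],"grip":-0.3},{"translation":[-0.02,0.06,-0.75],"turn":[0,0,0.001],"grip":-0.3},{"translation":[-0.02,0.06,-0.8],"turn":[0,0,0.001],"grip":-0.3},{"translation":[-0.02,0.06,-0.8],"turn":[0,0,0.001],"grip":-0.3},{"translation":[-0.02,0.06,-0.8],"turn":[0,0,0.001],"grip":-0.3},{"translation":[-0.02,0.06,-0.8],"turn":[0,0,0.001],"grip":-0.3}]'

```text
t: 8.25
position: [0.5118, 0.0031, 0.0828]
tool_rot: [0.001, 0.705, 0.71, 0.001]
ft_force: [0.0, 0.8, -3.0]
width: 0.0417
finger_force: 55.0
```

Run:
```python
from h import *
d=shot('wrist','w7'); sd=shot('side','s7'); s=manip.sense(); print(s['t'],s['position'],s['ft_force'],d['eye'])
a=cv2.resize(d['frame'][20:220,220:410],(570,600),interpolation=cv2.INTER_CUBIC)
b=cv2.resize(sd['frame'][190:310,310:356],(230,600),interpolation=cv2.INTER_CUBIC)
cv2.imwrite('pics/w7b.png',np.clip(np.hstack([a,b])[:,:,::-1]*1.5,0,255).astype(np.uint8))
```

```text
8.35 [0.51168228 0.00312102 0.08264539] [-0.36652482 -0.63664542 -1.87922323] [0.51022254 0.08107206 0.29229461]
```

View pics/w7b.png

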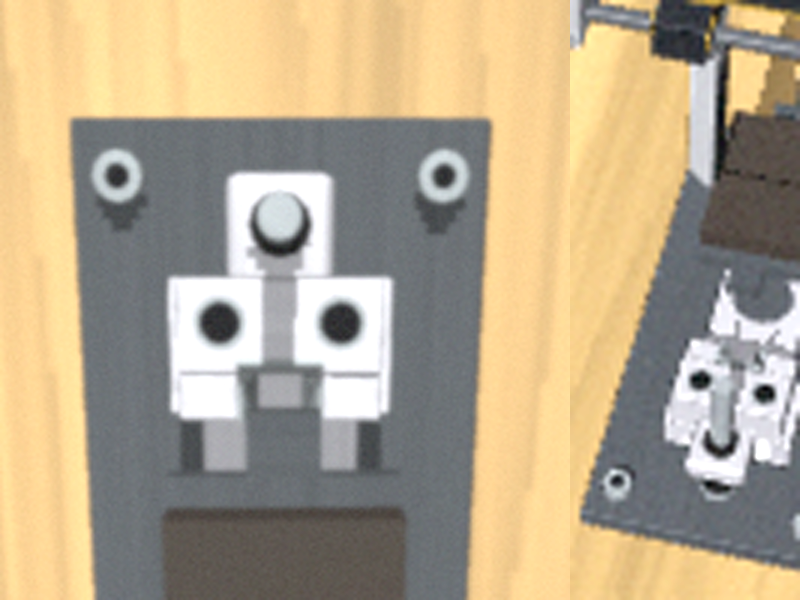

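The picture shows the pad's ear tip at (314,156), pin A at (313,93) and the block centred at column 313. Quick numeric check.

Run:
```python
from h import *
d=load('w7'); g=d['frame'].max(2).astype(int)
p=onz(d,313.3,92.7,.086); print('pin',p,'y0',p[1]-.087)
f=[onz(d,u,20+118/3,.01)[1]-.115 for u in(246,380)]; print('edge y0',f)
l,r=edges(d,range(64,200,4),238,392,.01,125); print('plate x@.05',(np.polyval(l,.05)+np.polyval(r,.05))/2,l[0],r[0])
print('lining front',[onz(d,314,20+510/3,z)[1]-.034 for z in(.111,.115,.119)],'w',[onz(d,220+406/3,205,z)[0]-onz(d,220+163/3,205,z)[0] for z in(.111,.115,.119)],'mid',(onz(d,220+406/3,205,.113)[0]+onz(d,220+163/3,205,.113)[0])/2)
print('ear tip y0',[onz(d,314,156,z)[1]-.052 for z in(.101,.105,.109)],'ear x',onz(d,314.2,165,.105)[0])
print(g[165,290:340].tolist(),[int(k) for k in g[145:195,314]])
```

```text
pin [0.50975127 0.08967747 0.086     ] y0 0.002677469360367127
edge y0 [np.float64(0.0020679875272993226), np.float64(0.0027202457701390875)]
plate x@.05 0.5101851380102587 -0.006526186750328022 -0.006404337876939127
lining front [np.float64(0.0037886832579812416), np.float64(0.004743667560171791), np.float64(0.005698651862362347)] w [np.float64(0.045003493654771576), np.float64(0.04401055747655841), np.float64(0.04301762129834524)] mid 0.51094800215825
ear tip y0 [np.float64(0.0030868473139595773), np.float64(0.003630202138930956), np.float64(0.004173556963902335)] ear x 0.5104815910942709
[117, 118, 120, 119, 116, 121, 118, 117, 118, 117, 114, 107, 90, 79, 78, 75, 77, 76, 76, 79, 77, 77, 73, 77, 76, 77, 79, 74, 76, 75, 76, 76, 78, 76, 77, 76, 86, 106, 117, 119, 118, 120, 118, 118, 118, 117, 118, 118, 102, 75] [109, 116, 118, 117, 116, 118, 117, 119, 117, 116, 103, 79, 74, 75, 78, 77, 76, 78, 74, 74, 76, 78, 78, 78, 78, 76, 78, 79, 78, 75, 73, 76, 72, 76, 77, 79, 77, 79, 79, 79, 80, 77, 78, 73, 58, 51, 50, 54, 61, 64]
```

Emit:
step_arm --series '[{"translation":[-0.008,-0.014,-0.04],"turn":[0,0,0],"grip":-0.3},{"translation":[-0.008,-0.014,-0.08],"turn":[0,0,0],"grip":-0.3},{"translation":[-0.008,-0.014,-0.12],"turn":[0,0,0],"grip":-0.3},{"translation":[-0.008,-0.014,-0.16],"turn":[0,0,0],"grip":-0.3},{"translation":[-0.008,-0.014,-0.2],"turn":[0,0,0],"grip":-0.3},{"translation":[-0.008,-0.014,-0.24],"turn":[0,0,0],"grip":-0.3},{"translation":[-0.008,-0.014,-0.28],"turn":[0,0,0],"grip":-0.3}]' --grip_force 60

```text
t: 9.05
position: [0.5107, 0.0025, 0.0677]
tool_rot: [-0.0, 0.705, 0.71, -0.0]
ft_force: [0.3, -0.1, -2.1]
width: 0.0415
finger_force: 60.0
```

Emit:
step_arm --series '[{"translation":[0,0,-0.03],"turn":[0,0,0],"grip":-0.3},{"translation":[0,0,-0.06],"turn":[0,0,0],"grip":-0.3},{"translation":[0,0,-0.09],"turn":[0,0,0],"grip":-0.3}]'

```text
t: 9.35
position: [0.5108, 0.0025, 0.0633]
tool_rot: [0.0, 0.705, 0.71, 0.0]
ft_force: [0.1, 0.2, -2.8]
width: 0.0415
finger_force: 60.0
```

Emit:
step_arm --series '[{"translation":[0,0,-0.03],"turn":[0,0,0],"grip":-0.3},{"translation":[0,0,-0.06],"turn":[0,0,0],"grip":-0.3},{"translation":[0,0,-0.09],"turn":[0,0,0],"grip":-0.3}]'

```text
t: 9.65
position: [0.5108, 0.0024, 0.0588]
tool_rot: [0.0, 0.705, 0.71, 0.0]
ft_force: [0.2, -0.3, -2.2]
width: 0.0413
finger_force: 60.0
```

Emit:
step_arm --series '[{"translation":[0,0,-0.03],"turn":[0,0,0],"grip":-0.3},{"translation":[0,0,-0.06],"turn":[0,0,0],"grip":-0.3},{"translation":[0,0,-0.09],"turn":[0,0,0],"grip":-0.3}]'

```text
t: 9.95
position: [0.5108, 0.0025, 0.0543]
tool_rot: [0.0, 0.705, 0.71, 0.0]
ft_force: [-0.1, 0.4, -3.5]
width: 0.0415
finger_force: 60.0
```

Emit:
step_arm --series '[{"translation":[0,0,-0.03],"turn":[0,0,0],"grip":-0.3},{"translation":[0,0,-0.06],"turn":[0,0,0],"grip":-0.3},{"translation":[0,0,-0.08],"turn":[0,0,0],"grip":-0.3}]'

```text
t: 10.25
position: [0.5107, 0.0025, 0.0502]
tool_rot: [-0.0, 0.705, 0.71, -0.0]
ft_force: [0.5, 0.9, -2.7]
width: 0.0415
finger_force: 60.0
```

Emit:
step_arm --series '[{"translation":[0,0,-0.03],"turn":[0,0,0],"grip":-0.3},{"translation":[0,0,-0.06],"turn":[0,0,0],"grip":-0.3},{"translation":[0,0,-0.08],"turn":[0,0,0],"grip":-0.3}]'

```text
t: 10.55
position: [0.5107, 0.0025, 0.0462]
tool_rot: [-0.0, 0.705, 0.71, -0.0]
ft_force: [-0.5, -0.7, -2.3]
width: 0.0412
finger_force: 60.0
```

Emit:
step_arm --series '[{"translation":[0,0,-0.03],"turn":[0,0,0],"grip":-0.3},{"translation":[0,0,-0.06],"turn":[0,0,0],"grip":-0.3},{"translation":[0,0,-0.08],"turn":[0,0,0],"grip":-0.3}]'

```text
t: 10.85
position: [0.5107, 0.0025, 0.0422]
tool_rot: [-0.0, 0.705, 0.71, -0.0]
ft_force: [-0.2, -0.8, -2.2]
width: 0.0416
finger_force: 60.0
```

Emit:
step_arm --series '[{"translation":[0,0,-0.03],"turn":[0,0,0],"grip":-0.3},{"translation":[0,0,-0.06],"turn":[0,0,0],"grip":-0.3},{"translation":[0,0,-0.08],"turn":[0,0,0],"grip":-0.3}]'

```text
t: 11.15
position: [0.5107, 0.0025, 0.0383]
tool_rot: [-0.0, 0.705, 0.71, -0.0]
ft_force: [0.8, 0.5, -2.3]
width: 0.041
finger_force: 60.0
```

Emit:
step_arm --series '[{"translation":[0,0,-0.02],"turn":[0,0,0],"grip":-0.3},{"translation":[0,0,-0.04],"turn":[0,0,0],"grip":-0.3},{"translation":[0,0,-0.06],"turn":[0,0,0],"grip":-0.3}]'

```text
t: 11.45
position: [0.5108, 0.0025, 0.0354]
tool_rot: [0.0, 0.705, 0.71, 0.0]
ft_force: [-1.3, 0.3, -1.6]
width: 0.0418
finger_force: 60.0
```

Emit:
step_arm --series '[{"translation":[0,0,-0.02],"turn":[0,0,0],"grip":-0.3},{"translation":[0,0,-0.04],"turn":[0,0,0],"grip":-0.3},{"translation":[0,0,-0.06],"turn":[0,0,0],"grip":-0.3}]'

```text
t: 11.75
position: [0.5108, 0.0024, 0.0329]
tool_rot: [0.0, 0.705, 0.71, 0.0]
ft_force: [-1.6, -1.3, 1.0]
width: 0.0417
finger_force: 60.0
```

Emit:
step_arm --series '[{"translation":[0,0,-0.02],"turn":[0,0,0],"grip":-0.3},{"translation":[0,0,-0.04],"turn":[0,0,0],"grip":-0.3},{"translation":[0,0,-0.04],"turn":[0,0,0],"grip":-0.3}]'

```text
t: 12.05
position: [0.5109, 0.0024, 0.0313]
tool_rot: [0.0, 0.705, 0.71, 0.0]
ft_force: [-2.8, 0.3, 4.0]
width: 0.0413
finger_force: 60.0
```

Run:
```python
from h import *
s=manip.sense(); print(s['position'],s['ft_force'],s['wrist_torque'])
d=shot('wrist','w8'); g=d['frame'].max(2).astype(int)
# pad lining top: width -> height, and plate edge / pin
p=onz(d,*proj(d,[.5101,.0895,.086]),.086); r=[k for k in range(40,160)]
for v in(200,210): 
    b=d['frame'][v].astype(int); print(v,g[v,262:292].tolist(),g[v,338:368].tolist())
print([int(x) for x in g[130:200,314]])
```

```text
[0.51094158 0.00237949 0.03133947] [-2.82198664  0.27714429  4.0245935 ] [-0.06718728  0.48705123 -0.09746878]
200 [79, 78, 77, 79, 79, 81, 80, 80, 79, 81, 81, 73, 65, 64, 60, 65, 65, 63, 61, 64, 63, 66, 65, 63, 64, 62, 66, 63, 66, 63] [65, 64, 63, 62, 64, 64, 62, 63, 63, 62, 65, 64, 64, 64, 65, 63, 64, 69, 75, 79, 77, 79, 78, 80, 82, 78, 75, 80, 79, 78]
210 [78, 80, 79, 78, 80, 79, 80, 82, 81, 81, 82, 79, 69, 66, 60, 62, 65, 64, 64, 61, 65, 61, 64, 66, 64, 67, 65, 64, 62, 62] [63, 62, 64, 64, 66, 64, 64, 61, 66, 65, 63, 66, 63, 63, 66, 65, 65, 71, 75, 77, 81, 79, 79, 80, 76, 77, 79, 78, 79, 78]
[119, 121, 123, 121, 122, 121, 118, 119, 118, 119, 119, 117, 116, 122, 119, 115, 108, 97, 93, 81, 76, 81, 90, 112, 114, 94, 66, 51, 48, 49, 59, 74, 77, 78, 77, 79, 80, 83, 82, 79, 79, 78, 82, 79, 76, 76, 77, 77, 85, 89, 83, 79, 80, 79, 79, 78, 81, 79, 75, 61, 57, 55, 54, 57, 65, 65, 64, 65, 65, 61]
```

Contact has begun, at about 6 N net. A slight −x reaction means the pad sits about 0.5 mm too far to +x, so I'll correct that and press on.

Emit:
step_arm --series '[{"translation":[-0.01,0,0],"turn":[0,0,0],"grip":-0.3},{"translation":[-0.01,0,-0.02],"turn":[0,0,0],"grip":-0.3},{"translation":[-0.01,0,-0.04],"turn":[0,0,0],"grip":-0.3},{"translation":[-0.01,0,-0.04],"turn":[0,0,0],"grip":-0.3}]'

```text
t: 12.5
position: [0.511, 0.0024, 0.0301]
tool_rot: [0.001, 0.705, 0.71, 0.001]
ft_force: [-3.1, -0.1, 8.1]
width: 0.0413
finger_force: 60.0
```

Emit:
step_arm --series '[{"translation":[-0.01,0,-0.02],"turn":[0,0,0],"grip":-0.3},{"translation":[-0.01,0,-0.04],"turn":[0,0,0],"grip":-0.3},{"translation":[-0.01,0,-0.04],"turn":[0,0,0],"grip":-0.3}]'

```text
t: 12.8
position: [0.5107, 0.0023, 0.0273]
tool_rot: [0.001, 0.705, 0.71, 0.001]
ft_force: [-0.5, 0.4, 4.4]
width: 0.0416
finger_force: 60.0
```

Emit:
step_arm --series '[{"translation":[0,0,-0.02],"turn":[0,0,0],"grip":-0.3},{"translation":[0,0,-0.04],"turn":[0,0,0],"grip":-0.3},{"translation":[0,0,-0.06],"turn":[0,0,0],"grip":-0.3}]'

```text
t: 13.1
position: [0.5108, 0.0024, 0.0246]
tool_rot: [0.001, 0.705, 0.71, 0.001]
ft_force: [-2.2, -0.1, 7.1]
width: 0.0416
finger_force: 60.0
```

Emit:
step_arm --series '[{"translation":[-0.005,0,-0.02],"turn":[0,0,0],"grip":-0.3},{"translation":[-0.005,0,-0.04],"turn":[0,0,0],"grip":-0.3},{"translation":[-0.005,0,-0.06],"turn":[0,0,0],"grip":-0.3}]'

```text
t: 13.4
position: [0.5108, 0.0024, 0.0217]
tool_rot: [0.001, 0.705, 0.71, 0.001]
ft_force: [-2.1, -0.0, 7.1]
width: 0.0415
finger_force: 60.0
```

Emit:
step_arm --series '[{"translation":[0,0,-0.02],"turn":[0,0,0],"grip":-0.3},{"translation":[0,0,-0.04],"turn":[0,0,0],"grip":-0.3},{"translation":[0,0,-0.06],"turn":[0,0,0],"grip":-0.3}]'

```text
t: 13.7
position: [0.5108, 0.0024, 0.0186]
tool_rot: [0.001, 0.705, 0.71, 0.001]
ft_force: [-1.1, 0.6, 6.9]
width: 0.0415
finger_force: 60.0
```

Force steady at about 9 N net, so the legs are spread. I'll take 1.5 mm steps as bottoming gets close.

Emit:
step_arm --series '[{"translation":[0,0,-0.015],"turn":[0,0,0],"grip":-0.3},{"translation":[0,0,-0.03],"turn":[0,0,0],"grip":-0.3},{"translation":[0,0,-0.03],"turn":[0,0,0],"grip":-0.3}]'

```text
t: 14.0
position: [0.5105, 0.0023, 0.0159]
tool_rot: [0.001, 0.705, 0.71, 0.001]
ft_force: [1.6, 0.0, 1.0]
width: 0.0414
finger_force: 60.0
```

Emit:
step_arm --series '[{"translation":[0,0,-0.01],"turn":[0,0,0],"grip":-0.3},{"translation":[0,0,-0.02],"turn":[0,0,0],"grip":-0.3},{"translation":[0,0,-0.02],"turn":[0,0,0],"grip":-0.3}]'

```text
t: 14.3
position: [0.5097, 0.0027, 0.0145]
tool_rot: [0.0, 0.705, 0.71, 0.0]
ft_force: [2.9, 0.1, -1.4]
width: 0.041
finger_force: 60.0
```

Emit:
step_arm --series '[{"translation":[0.01,0,-0.01],"turn":[0,0,0],"grip":-0.3},{"translation":[0.01,0,-0.02],"turn":[0,0,0],"grip":-0.3},{"translation":[0.01,0,-0.02],"turn":[0,0,0],"grip":-0.3}]'

```text
t: 14.6
position: [0.5098, 0.0026, 0.0144]
tool_rot: [-0.0, 0.705, 0.71, -0.0]
ft_force: [-1.4, 0.7, 5.7]
width: 0.0415
finger_force: 60.0
```

z has stopped and force is rising, so it's probably bottoming. One more millimetre to confirm.

Emit:
step_arm --series '[{"translation":[0,0,-0.01],"turn":[0,0,0],"grip":-0.3},{"translation":[0,0,-0.02],"turn":[0,0,0],"grip":-0.3},{"translation":[0,0,-0.02],"turn":[0,0,0],"grip":-0.3}]'

```text
t: 14.9
position: [0.5098, 0.0026, 0.0144]
tool_rot: [-0.0, 0.705, 0.71, 0.0]
ft_force: [-4.3, 1.5, 9.8]
width: 0.0419
finger_force: 60.0
```

Emit:
step_arm --series '[{"translation":[0,0,-0.02],"turn":[0,0,0],"grip":-0.3},{"translation":[0,0,-0.04],"turn":[0,0,0],"grip":-0.3},{"translation":[0,0,-0.04],"turn":[0,0,0],"grip":-0.3}]'

```text
t: 15.2
position: [0.5099, 0.0026, 0.0143]
tool_rot: [0.0, 0.705, 0.71, 0.0]
ft_force: [-7.8, 1.0, 17.7]
width: 0.0414
finger_force: 60.0
```

It's firmly bottomed at 20 N net with no motion. Next: unload, release, and back off upward.

Emit:
step_arm --series '[{"translation":[0,0,0.03],"turn":[0,0,0],"grip":-0.3},{"translation":[0,0,0.06],"turn":[0,0,0],"grip":-0.3},{"translation":[0,0,0.08],"turn":[0,0,0],"grip":-0.3},{"translation":[0,0,0.08],"turn":[0,0,0],"grip":-0.3}]'

```text
t: 15.6
position: [0.5098, 0.0026, 0.0145]
tool_rot: [-0.0, 0.705, 0.71, -0.0]
ft_force: [0.2, 1.5, 1.7]
width: 0.0418
finger_force: 60.0
```

Emit:
step_arm --series '[{"translation":[0,0,0],"turn":[0,0,0],"grip":0.2},{"translation":[0,0,0],"turn":[0,0,0],"grip":0.4},{"translation":[0,0,0],"turn":[0,0,0],"grip":0.4},{"translation":[0,0,0],"turn":[0,0,0],"grip":0.4},{"translation":[0,0,0],"turn":[0,0,0],"grip":0.4}]'

```text
t: 16.1
position: [0.51, 0.0024, 0.0148]
tool_rot: [0.0, 0.705, 0.71, -0.0]
ft_force: [-0.4, -0.7, -0.2]
width: 0.0653
finger_force: 0.0
```

Emit:
step_arm --series '[{"translation":[0,0,0.2],"turn":[0,0,0],"grip":0.4},{"translation":[0,0,0.7],"turn":[0,0,0],"grip":0.4},{"translation":[0,0,1.4],"turn":[0,0,0],"grip":0.4},{"translation":[0,-0.5,2.2],"turn":[0,0,0],"grip":0.4},{"translation":[0,-1.0,2.4],"turn":[0,0,0],"grip":0.4},{"translation":[0,-1.6,2.4],"turn":[0,0,0],"grip":0.4},{"translation":[0,-1.6,2.4],"turn":[0,0,0],"grip":0.4},{"translation":[0,-1.6,2.4],"turn":[0,0,0],"grip":0.4}]'

```text
t: 16.9
position: [0.51, -0.0777, 0.1354]
tool_rot: [-0.0, 0.705, 0.709, 0.0]
ft_force: [-0.6, -0.7, -0.3]
width: 0.0662
finger_force: 0.0
```

Run:
```python
from h import *
d=shot('wrist','w9'); s=manip.sense(); print(s['t'],s['position'],s['width'],d['eye'])
g=d['frame'].astype(int); mx=g.max(2)
# warm dark lining mask
m=((mx<80)&(g[:,:,0]-g[:,:,2]>3)).astype(np.uint8); m=cv2.morphologyEx(m,cv2.MORPH_OPEN,np.ones((5,5)))
n,l,st,c=cv2.connectedComponentsWithStats(m)
for k in range(1,n):
    if st[k,4]>300:
        P=np.argwhere(l==k)[:,::-1].astype(np.float32)
        for z in(.046,.056): print(st[k].tolist(),z,cv2.minAreaRect(np.array([onz(d,*p,z)[:2] for p in P],np.float32)))
print('expected centre px',proj(d,[.5106,.0025,.046]),proj(d,[.5106,.0365,.046]),proj(d,[.5106,-.0315,.046]))
```

```text
16.95 [ 0.50985483 -0.07705946  0.13502379] 0.06562482505659394 [5.08772280e-01 1.60172189e-04 3.44948130e-01]
[288, 63, 54, 83, 4231] 0.046 ((0.5088750123977661, 0.002718443050980568), (0.04388221725821495, 0.0667535662651062), 0.3684552311897278)
[288, 63, 54, 83, 4231] 0.056 ((0.5088716149330139, 0.002632874995470047), (0.042414382100105286, 0.06452061980962753), 0.3684379756450653)
[159, 350, 19, 31, 333] 0.046 ((0.35550716519355774, -0.26186418533325195), (0.03821290284395218, 0.018885396420955658), 84.07662200927734)
[159, 350, 19, 31, 333] 0.056 ((0.3606339991092682, -0.25309932231903076), (0.03693464398384094, 0.01825365237891674), 84.07627868652344)
expected centre px [316.63879369 105.55471024] [316.89559201  62.44061819] [316.39774273 146.02496488]
```

Run:
```python
from h import *
d=load('w9'); g=d['frame'].astype(int); mx=g.max(2)
l,r=edges(d,range(5,165,4),240,395,.01,125); print('plate mid x',(l[1]+r[1])/2,l[0],r[0],'w',r[1]-l[1])
m=((mx<80)&(g[:,:,0]-g[:,:,2]>3)).astype(np.uint8)
for z in(.046,):
  for a,b in((68,80),(82,100),(108,125),(130,142)):
    w=[];mid=[];yy=[]
    for v in range(a,b):
        c=np.where(m[v,270:360])[0]+270; A=onz(d,c[0],v,z);B=onz(d,c[-1]+1,v,z); w.append(B[0]-A[0]);mid.append((A[0]+B[0])/2);yy.append(A[1])
    print(np.mean(yy),'w',np.mean(w),'mid',np.mean(mid))
for v in (44,48,52,56,60,64,146,150,154,158,162,166): print(v,round(onz(d,314,v,.04)[1]-.0025,4),mx[v,292:338].tolist())
```

```text
plate mid x 0.510543935471292 -0.006852596799415907 -0.005868393294359782 w 0.10916603609905323
0.02786591665064468 w 0.044237393008185986 mid 0.5092262949837363
0.014495784470438172 w 0.04359119704990168 mid 0.5092704355949955
-0.006195834201617412 w 0.043539972202422075 mid 0.5096822962276749
-0.02256363789494828 w 0.04333108286457779 mid 0.5100578827065169
44 0.0489 [168, 167, 167, 168, 169, 169, 172, 173, 172, 168, 160, 141, 121, 95, 76, 63, 58, 50, 50, 47, 50, 46, 47, 49, 49, 45, 50, 49, 48, 53, 60, 68, 74, 83, 95, 108, 126, 148, 160, 167, 166, 168, 169, 168, 168, 168]
48 0.0458 [162, 164, 166, 164, 162, 161, 163, 165, 167, 167, 157, 125, 91, 75, 72, 70, 62, 52, 52, 50, 53, 52, 50, 52, 53, 50, 53, 53, 52, 52, 61, 68, 77, 77, 79, 81, 103, 141, 159, 161, 162, 160, 163, 164, 166, 165]
52 0.0428 [75, 75, 75, 76, 77, 78, 76, 75, 75, 77, 77, 77, 90, 96, 86, 67, 56, 54, 50, 47, 49, 49, 50, 53, 53, 49, 45, 50, 50, 50, 61, 84, 98, 102, 100, 95, 85, 80, 74, 74, 75, 75, 78, 77, 74, 76]
56 0.0397 [68, 77, 83, 87, 87, 87, 86, 84, 84, 86, 87, 85, 86, 81, 73, 59, 50, 50, 48, 45, 47, 47, 50, 46
[... 1075 characters left out ...]
132, 131, 131, 129]
158 -0.0453 [170, 168, 171, 172, 174, 172, 173, 171, 166, 165, 165, 160, 140, 120, 94, 80, 74, 71, 72, 70, 74, 72, 71, 74, 72, 73, 71, 73, 71, 62, 74, 83, 90, 95, 110, 128, 155, 167, 173, 169, 167, 168, 170, 172, 174, 173]
162 -0.0489 [168, 169, 168, 169, 167, 167, 170, 171, 171, 171, 168, 159, 143, 119, 98, 79, 73, 71, 71, 70, 72, 69, 70, 70, 68, 72, 71, 72, 68, 63, 77, 84, 90, 95, 109, 126, 151, 163, 164, 168, 169, 168, 167, 166, 168, 170]
166 -0.0526 [159, 157, 159, 162, 162, 161, 160, 160, 162, 164, 155, 133, 122, 120, 104, 89, 84, 89, 103, 119, 121, 122, 126, 128, 128, 125, 122, 120, 111, 96, 92, 93, 93, 97, 107, 122, 148, 159, 157, 158, 160, 160, 162, 161, 162, 160]
```

The pad is within about 1 mm in plan and square, at about 46 mm lining height. To confirm it's level, I'll probe both lining ends with closed fingers and compare contact heights, starting with +y.

Emit:
step_arm --series '[{"translation":[0,0.7,0],"turn":[0,0,0],"grip":-1},{"translation":[0,1.4,0],"turn":[0,0,0],"grip":-1},{"translation":[0,2.0,0],"turn":[0,0,0],"grip":-1},{"translation":[0,2.08,0],"turn":[0,0,0],"grip":-1},{"translation":[0,2.08,-0.3],"turn":[0,0,0],"grip":-1},{"translation":[0,2.08,-0.8],"turn":[0,0,0],"grip":-1},{"translation":[0,2.08,-1.3],"turn":[0,0,0],"grip":-1},{"translation":[0,2.08,-1.7],"turn":[0,0,0],"grip":-1},{"translation":[0,2.08,-1.9],"turn":[0,0,0],"grip":-1},{"translation":[0,2.08,-1.9],"turn":[0,0,0],"grip":-1}]' --grip_force 20

```text
t: 17.95
position: [0.5081, 0.0258, 0.0374]
tool_rot: [-0.002, 0.705, 0.709, -0.002]
ft_force: [-0.2, 0.0, 0.4]
width: 0.0006
finger_force: 0.0
```

Emit:
step_arm --series '[{"translation":[0,0,-0.03],"turn":[0,0,0],"grip":-1},{"translation":[0,0,-0.06],"turn":[0,0,0],"grip":-1},{"translation":[0,0,-0.09],"turn":[0,0,0],"grip":-1},{"translation":[0,0,-0.12],"turn":[0,0,0],"grip":-1},{"translation":[0,0,-0.12],"turn":[0,0,0],"grip":-1}]'

```text
t: 18.45
position: [0.5101, 0.0265, 0.0341]
tool_rot: [0.0, 0.705, 0.71, 0.0]
ft_force: [0.1, 0.2, 0.7]
width: 0.0006
finger_force: 0.0
```

Emit:
step_arm --series '[{"translation":[0,0,-0.03],"turn":[0,0,0],"grip":-1},{"translation":[0,0,-0.06],"turn":[0,0,0],"grip":-1},{"translation":[0,0,-0.09],"turn":[0,0,0],"grip":-1},{"translation":[0,0,-0.12],"turn":[0,0,0],"grip":-1},{"translation":[0,0,-0.12],"turn":[0,0,0],"grip":-1}]'

```text
t: 18.95
position: [0.5097, 0.0265, 0.0275]
tool_rot: [-0.0, 0.705, 0.71, -0.0]
ft_force: [0.3, 0.1, 0.3]
width: 0.0006
finger_force: 0.0
```

Emit:
step_arm --series '[{"translation":[0,0,-0.02],"turn":[0,0,0],"grip":-1},{"translation":[0,0,-0.04],"turn":[0,0,0],"grip":-1},{"translation":[0,0,-0.04],"turn":[0,0,0],"grip":-1}]'

```text
t: 19.25
position: [0.5099, 0.0265, 0.0258]
tool_rot: [-0.0, 0.705, 0.71, -0.0]
ft_force: [0.1, 0.6, -0.1]
width: 0.0001
finger_force: 0.0
```

Emit:
step_arm --series '[{"translation":[0,0,-0.02],"turn":[0,0,0],"grip":-1},{"translation":[0,0,-0.04],"turn":[0,0,0],"grip":-1},{"translation":[0,0,-0.04],"turn":[0,0,0],"grip":-1}]'

```text
t: 19.55
position: [0.5099, 0.0265, 0.0237]
tool_rot: [-0.0, 0.705, 0.71, -0.0]
ft_force: [-0.6, -1.3, 0.1]
width: 0.0005
finger_force: 0.0
```

Emit:
step_arm --series '[{"translation":[0,0,-0.02],"turn":[0,0,0],"grip":-1},{"translation":[0,0,-0.04],"turn":[0,0,0],"grip":-1},{"translation":[0,0,-0.04],"turn":[0,0,0],"grip":-1}]'

```text
t: 19.85
position: [0.5098, 0.0265, 0.0217]
tool_rot: [-0.0, 0.705, 0.71, -0.0]
ft_force: [0.5, 0.7, 0.1]
width: 0.0005
finger_force: 0.0
```

Emit:
step_arm --series '[{"translation":[0,0,-0.02],"turn":[0,0,0],"grip":-1},{"translation":[0,0,-0.04],"turn":[0,0,0],"grip":-1},{"translation":[0,0,-0.04],"turn":[0,0,0],"grip":-1}]'

```text
t: 20.15
position: [0.5099, 0.0265, 0.0197]
tool_rot: [-0.0, 0.705, 0.71, -0.0]
ft_force: [0.2, -0.2, -0.0]
width: 0.0003
finger_force: 0.0
```

Emit:
step_arm --series '[{"translation":[0,0,-0.02],"turn":[0,0,0],"grip":-1},{"translation":[0,0,-0.04],"turn":[0,0,0],"grip":-1},{"translation":[0,0,-0.04],"turn":[0,0,0],"grip":-1}]'

```text
t: 20.45
position: [0.5099, 0.0265, 0.0177]
tool_rot: [-0.0, 0.705, 0.71, -0.0]
ft_force: [-0.6, 0.2, -0.3]
width: 0.0007
finger_force: 0.0
```

Emit:
step_arm --series '[{"translation":[0,0,-0.02],"turn":[0,0,0],"grip":-1},{"translation":[0,0,-0.04],"turn":[0,0,0],"grip":-1},{"translation":[0,0,-0.04],"turn":[0,0,0],"grip":-1}]'

```text
t: 20.75
position: [0.5102, 0.0265, 0.0172]
tool_rot: [0.0, 0.705, 0.71, 0.0]
ft_force: [-2.8, 0.6, 6.0]
width: 0.0003
finger_force: 2.9
```

Contact at 0.0172 on the +y end. I'll press to about 15 N.

Emit:
step_arm --series '[{"translation":[0,0,-0.02],"turn":[0,0,0],"grip":-1},{"translation":[0,0,-0.04],"turn":[0,0,0],"grip":-1},{"translation":[0,0,-0.04],"turn":[0,0,0],"grip":-1}]'

```text
t: 21.05
position: [0.5102, 0.0265, 0.0171]
tool_rot: [0.0, 0.705, 0.71, 0.0]
ft_force: [-6.3, 0.2, 14.8]
width: 0.0003
finger_force: 7.1
```

Emit:
step_arm --series '[{"translation":[0,0,0.08],"turn":[0,0,0],"grip":-1},{"translation":[0,0,0.2],"turn":[0,0,0],"grip":-1},{"translation":[0,-0.5,0.2],"turn":[0,0,0],"grip":-1},{"translation":[0,-0.96,0.2],"turn":[0,0,0],"grip":-1},{"translation":[0,-0.96,0.2],"turn":[0,0,0],"grip":-1},{"translation":[0,-0.96,0.16],"turn":[0,0,0],"grip":-1},{"translation":[0,-0.96,0.12],"turn":[0,0,0],"grip":-1},{"translation":[0,-0.96,0.08],"turn":[0,0,0],"grip":-1},{"translation":[0,-0.96,0.06],"turn":[0,0,0],"grip":-1},{"translation":[0,-0.96,0.06],"turn":[0,0,0],"grip":-1}]'

```text
t: 22.05
position: [0.5098, -0.0207, 0.0172]
tool_rot: [-0.0, 0.704, 0.71, 0.0]
ft_force: [-1.5, 0.5, 2.8]
width: 0.0007
finger_force: 1.5
```

Emit:
step_arm --series '[{"translation":[0,0,-0.02],"turn":[0,0,0],"grip":-1},{"translation":[0,0,-0.04],"turn":[0,0,0],"grip":-1},{"translation":[0,0,-0.04],"turn":[0,0,0],"grip":-1}]'

```text
t: 22.35
position: [0.5099, -0.0208, 0.0171]
tool_rot: [-0.0, 0.704, 0.71, 0.0]
ft_force: [-5.4, 2.4, 11.0]
width: -0.0
finger_force: 5.9
```

Both ends stop at 0.0171, so the pad is level and bottomed. Now I'll retract and hand in.

Emit:
step_arm --series '[{"translation":[0,0,0.1],"turn":[0,0,0],"grip":-1},{"translation":[0,0,0.5],"turn":[0,0,0],"grip":-1},{"translation":[0,0,1.2],"turn":[0,0,0],"grip":-1},{"translation":[0,0,2.0],"turn":[0,0,0],"grip":-1},{"translation":[0,0,2.4],"turn":[0,0,0],"grip":-1},{"translation":[0,0,2.4],"turn":[0,0,0],"grip":-1},{"translation":[0,0,2.4],"turn":[0,0,0],"grip":-1}]'

```text
t: 23.05
position: [0.5099, -0.0215, 0.1341]
tool_rot: [-0.0, 0.705, 0.71, -0.0]
ft_force: [-0.9, 0.7, -0.5]
width: 0.0005
finger_force: 0.0
```

```bash
python3 -c "
from h import *
s=manip.sense();print(s['position'],s['ft_force']);print(manip.job_done())"
```

```text
[ 0.50985368 -0.02152402  0.13408621] [-0.87056592  0.66616793 -0.48055114]
the job is handed in; nothing more can be done
None
```

The new pad is in the caliper, pressed until it bottomed and let go, and the job is handed in at about 23 s, with no verdict returned; both lining ends stopped at the same height when probed, but I inferred the legs snapping in from the force drop rather than seeing it.

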